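# Sweep used screw caps through the tray gate into the collecting slot

### The job

Three used white screw caps lie loose on the grey tray beside the titrator. Using only the fingertips, gently sweep them along the deck, one at a time, through the narrow gate in the fence so that each drops into the collecting slot behind it. Never pinch or pick up a cap, leave the vial, stopper, beaker and bottle standing where they are, and finish clear of everything.

Things in the scene. Friction and masses are not known exactly. Their poses are not given: they have to be found in the camera images.
- tray: Fixed grey plastic tray block, 232 x 252 mm along its own x, y; origin on the table at its middle, z up. Flat deck 65 mm above the table, inside aluminium fences 6 mm thick, 15 mm high (tops at 80 mm). Fences' inner faces: sides x = -110, +110; rear y = -120; gate fence y = +74 (all mm). Gate and slot are on its +y side.
- gate (a point): Middle of the gate at deck height, on the gate fence's inner face (tray x 0, y +74, z 65 mm); axes as the tray's. The gate is a 40 mm wide opening in the fence, with small 45 degree cheeks widening it to about 66 mm at tray y = +65. The deck goes on 6 mm, to y = +80, then the slot begins: a cap pushed along +y falls in once its centre is past that edge, so the fingers need not enter the gate.
- slot (a point): Middle of the floor of the open collecting slot behind the gate (tray x 0, y +100, z 6 mm); axes as the tray's. The slot runs from tray x -60 to +60, y +80 to +120 mm, 59 mm deep below the deck, with outer walls up to 80 mm above the table.
- cap_a: White ribbed plastic screw cap, 28 mm diameter, 13 mm high, about 14 g, lying flat on the tray's deck (at the start on the tray's -x side); slides easily when pushed. Origin at its centre, 6.5 mm above the deck when lying; z along its axis.
- cap_b: White ribbed plastic screw cap, 28 mm diameter, 13 mm high, about 14 g, lying flat on the tray's deck (at the start near the tray's middle line); slides easily when pushed. Origin at its centre, 6.5 mm above the deck when lying; z along its axis.
- cap_c: White ribbed plastic screw cap, 28 mm diameter, 13 mm high, about 14 g, lying flat on the tray's deck (at the start on the tray's +x side); slides easily when pushed. Origin at its centre, 6.5 mm above the deck when lying; z along its axis.
- vial: Bystander: small closed amber glass vial with white cap, 24 mm diameter, 45 mm high, standing on the deck in one of the two corners beside the gate (near x = -86 or +86, y = +48 mm of the tray). Origin at the centre of its underside. Leave it.
- stopper: Bystander: black rubber stopper, 21 to 27 mm diameter, 28 mm high, standing on the deck in the other corner beside the gate. Origin at the centre of its underside. Leave it.
- beaker: Bystander: open glass beaker, 66 mm diameter, 85 mm high, on the table behind the tray's rear fence (-y side). Origin at the centre of its underside. Leave it.
- bottle: Bystander: amber bottle with blue cap, 68 mm diameter, 120 mm high, on the table beyond the slot (+y side of the tray). Origin at the centre of its underside. Leave it.
Things that resemble listed ones, but are neither listed nor needed, are in the scene too. What is shaped like the cap_a but blue, red or yellow is not meant.

How it is judged:
By the outcome, as a careful person would: the job done as asked, in the order asked, and still so for the second after the job is handed in, with the robot touching nothing.
It also fails if it takes over 69 s, if anything falls off the work surface, if the arm or the gripper's body presses on something with over 40 N, if the wrist force passes 120 N, or if a joint passes its speed limit or range.

### The arm

A 6-joint arm with a two-finger parallel gripper is mounted at the origin on the work surface. World frame = base frame: x ahead of the robot, y to its left, z up, the work surface at z = 0. Lengths are in m, angles in rad, forces in N, time in s.
With the tool pointing down it reaches from about 0.35 to 0.775 m from the base axis. Payload 5.5 kg.
Tool frame: the origin (TCP) lies midway between the tips of the shut fingers; the grasp point (between the pads) lies 19 mm behind it; z points along the fingers, y is the line along which they close (so a half turn about z gives the same grasp; the last joint's range is limited). The gripper opens to 85 mm and grips with 20 to 120 N. Pads are 22 mm wide; open, the fingers measure 114 mm over their backs; the gripper's body (76 mm by 85 mm) begins 54 mm behind the grasp point. The pads swing forward as they close: fully open they stand 13 mm farther back than shut.
Start: joints at [1.187, 0.313, 0.046, 1.304, 0, 1.431], TCP at [0.139, 0.558, 0.202] pointing down, gripper open.
Joint ranges: [-2.76, 2.76], [-0.86, 1.69], [-1.03, 1.26], [-2.2, 2.34], [-1.47, 1.5], [-3.14, 3.14]. Speed limits (rad/s): [2.57, 2.57, 3.14, 3.14, 3.14, 3.14].

### API

Orientations are given as a unit quaternion [w, x, y, z].
In Python, from workcell import env gives the robot as it stands. The module is installed in compiled form; this text tells all that it offers.
- The arm moves only by the tool servo_tool, never from a script. Its argument "increments" is a list of rows, each an object of numbers: "grip": the closure, from 0 (fully open) to 1 (shut); "x", "y", "z": the shift along the tool's x, y, z in mm; "roll": the turn about the tool's z in degrees. In form: [{"grip": .., "x": .., "y": .., "z": .., "roll": ..}, ...]. A call has 1 to 5 rows; each row shifts and turns the commanded pose from where the row before left it, along the tool's axes as they then stand; what a row does not reach is not made up. A row lasts 1/12 s, in which the tool goes at most 41.7 mm and 7.16 degrees, less where a joint would pass 70% of its speed; a pose out of reach is approached as far as the arm can. A call is refused whole if a number of a shift passes 41.7 or a number of a turn 7.16, either way. A call with a gripper value outside its range is refused whole. The fingers move at their own pace and stop on an object; "grip_force" is the grip in N (left out, the last holds). Time passes only in rows, so rows that do not move let the fingers close. It gives the time, the measured TCP pose, the force, the opening and the grip force at its end, in the units of the state.
- env.get_state(): the state, without advancing time (a new reading comes with each control period).
- env.read_camera(name): name is "scene" or "side" or "wrist"; returns the picture (480x640x3 uint8, red, green, blue); there is no depth.
- env.get_calibration(name): a dict with "vertical_fov" (degrees; the focal length in pixels is half the picture's height over the tangent of half this angle, whatever the lens; pixels are square), "cx", "cy" (the principal point, pixels), "rvec" (rotation vector, rad) and "tvec" (3), from world to camera coordinates, as OpenCV has them; the wrist camera has in their place "tool_from_camera" (4x4, takes a point from camera to tool coordinates, whose origin is the TCP and whose axes are the flange's). Camera axes: x right, y down, z forward; pixel columns grow to the right and rows downward; lengths in m; the calibration is good to about 2 mm. A picture is of the moment at which its call begins: read the wrist's pose just before it. get_calibration takes no time and is no camera call.
- env.hand_in(): hands the job in; it is judged then, once.
The state is a dict: "clock": time; "joint_pos": joint angles; "qvel": joint speeds; "tau": joint torques, N m; "tcp_pos": TCP position; "orientation": TCP orientation; "wrist_force": force on the tool from outside, world axes, zero at the start; "ft_torque": the same for the moment, N m; "finger_gap": finger opening in m; "grip_force": force on a finger pad.
Only numpy, scipy, OpenCV 4.12 (cv2) and the standard library are available. Lean on these libraries where they do the work, as an engineer would, in place of code of your own. Each camera call takes 0.05 s, during which the arm holds its last target. There are 200 camera calls.

## Working session

There is one attempt and no reset: what is moved stays moved. The work goes in short steps, Python scripts to look and compute and a tool call to move; the robot and the scene stay as the last step left them, time stands still between calls to the robot, and variables do not carry over. Pictures are saved under pics/ and viewed, at most 10 in all, crops included, and the job is handed in when it is done.

Besides the shell and the picture viewer there is one more tool, called after ">>>" as name(argument=value, ...) on one line, values as JSON. servo_tool: Moves the arm, as the interface text tells. Its arguments: {"type":"object","properties":{"increments":{"type":"array"},"grip_force":{"type":"number"}},"required":["increments"]}

```bash
mkdir -p pics
python3 - <<'E'
from workcell import env
import cv2
for n in("scene","side"):
    im=env.read_camera(n); cv2.imwrite(f"pics/{n}0.png",im[:,:,::-1]); print(n,env.get_calibration(n))
print(env.get_calibration("wrist"));print(env.get_state())
E
```

```text
scene {'vertical_fov': 55.08450147764043, 'cx': 320.1336058184052, 'cy': 231.51143471750936, 'rvec': array([ 1.75536942,  1.84283329, -0.70241886]), 'tvec': array([-0.01070194, -0.3486874 ,  1.22206249])}
side {'vertical_fov': 49.90034918117124, 'cx': 320.5012742595913, 'cy': 240.87018603103363, 'rvec': array([ 2.03776025, -0.60410985,  0.32442926]), 'tvec': array([-0.43705813,  0.2359987 ,  0.57485295])}
{'vertical_fov': 63.16200472057753, 'cx': 315.7121596824268, 'cy': 242.19567539454542, 'tool_from_camera': array([[-5.08566227e-04, -9.48673434e-01, -3.16256948e-01,
         8.05950847e-02],
       [ 9.99999749e-01, -3.26314552e-04, -6.29235669e-04,
        -2.86092002e-06],
       [ 4.93739919e-04, -3.16257189e-01,  9.48673361e-01,
        -1.72369958e-01],
       [ 0.00000000e+00,  0.00000000e+00,  0.00000000e+00,
         1.00000000e+00]])}
{'clock': 0.1, 'joint_pos': array([ 1.18738025e+00,  3.13953074e-01,  4.51255629e-02,  1.30364329e+00,
       -3.18595585e-05,  1.43117058e+00]), 'qvel': array([ 1.81827938e-03, -2.31648480e-03,  3.82766271e-03,  6.02412101e-07,
        4.70437559e-04,  7.41301745e-04]), 'tau': array([ 2.47407326e-03, -4.81725705e+01,  2.99245244e+01,  1.26894104e-02,
       -2.09728983e-04, -8.95862627e-06]), 'tcp_pos': array([0.13863684, 0.55751241, 0.20069579]), 'orientation': array([-2.01079166e-04,  1.21593473e-01,  9.92579632e-01, -8.12886415e-04]), 'wrist_force': array([ 0.25182952, -0.50751959, -0.45436027]), 'ft_torque': array([-0.03652035, -0.00265496,  0.01398338]), 'grip_force': 0.0, 'finger_gap': 0.08532697620937443}
```

View pics/scene0.png

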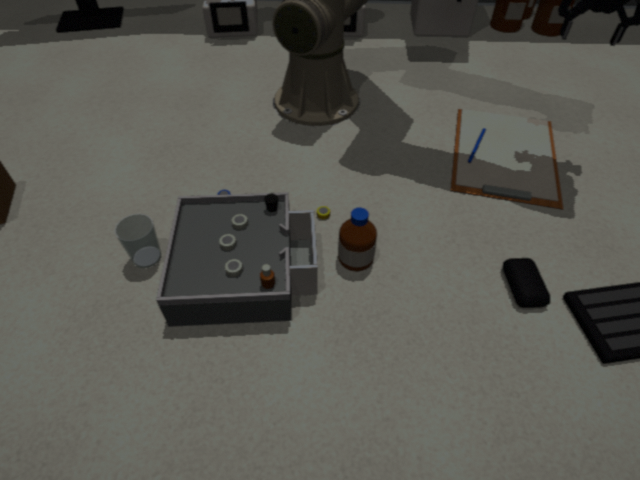

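View pics/side0.png

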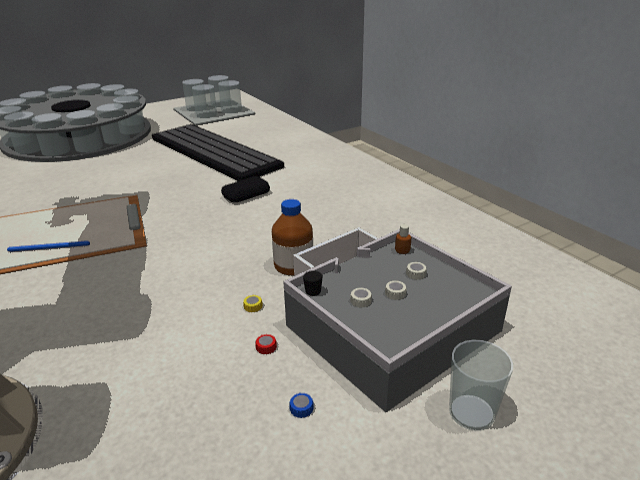

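The scene view shows the tray's rim corners at about (178,196), (291,195), (291,298) and (165,300). The caps are at (240,221), (228,241) and (233,267), the stopper at (271,202) and the vial at (268,275). The side view shows the same layout, with the caps at (361,296), (396,289) and (416,270). The gate faces image right.

```bash
cat > h.py <<'E'
import numpy as np, cv2
from workcell import env
def ray(n,uv,z,state=None):
    c=env.get_calibration(n); f=240/np.tan(np.radians(c["vertical_fov"])/2)
    d=np.c_[(np.atleast_2d(uv)-[c["cx"],c["cy"]])/f,np.ones(len(np.atleast_2d(uv)))]
    if n=="wrist":
        s=state; w,x,y,zq=s["orientation"]
        from scipy.spatial.transform import Rotation as R
        T=np.eye(4);T[:3,:3]=R.from_quat([x,y,zq,w]).as_matrix();T[:3,3]=s["tcp_pos"]
        T=T@c["tool_from_camera"];Rw=T[:3,:3];o=T[:3,3]
    else:
        Rw=cv2.Rodrigues(c["rvec"])[0].T;o=-Rw@c["tvec"]
    D=d@Rw.T
    return o+D*((z-o[2])/D[:,2])[:,None]
E
python3 - <<'E'
from h import *
np.set_printoptions(precision=4,suppress=True)
print(ray("scene",[[178,196],[291,195],[291,298],[165,300]],.08))
print(ray("side",[[286,287],[388,361],[510,287]],.08))
print(ray("scene",[[240,220],[228,240],[233,266]],.078))
print(ray("side",[[361,294],[396,287],[416,268]],.078))
a=cv2.imread("pics/scene0.png")[180:330,110:390];b=cv2.imread("pics/side0.png")[190:430,260:530]
cv2.imwrite("pics/c.png",np.hstack([cv2.resize(a,(448,240)),b]))
cv2.imwrite("pics/c1.png",cv2.resize(a,None,fx=2.8,fy=2.8,interpolation=2))
E
```

```text
[[ 0.4636 -0.2335  0.08  ]
 [ 0.4502 -0.0229  0.08  ]
 [ 0.6791 -0.0024  0.08  ]
 [ 0.6924 -0.1951  0.08  ]]
[[ 0.4351 -0.046   0.08  ]
 [ 0.4613 -0.2319  0.08  ]
 [ 0.6856 -0.2129  0.08  ]]
[[ 0.5171 -0.1084  0.078 ]
 [ 0.5651 -0.1212  0.078 ]
 [ 0.6204 -0.1029  0.078 ]]
[[ 0.5119 -0.1128  0.078 ]
 [ 0.5607 -0.1263  0.078 ]
 [ 0.614  -0.1065  0.078 ]]
```

View pics/c1.png

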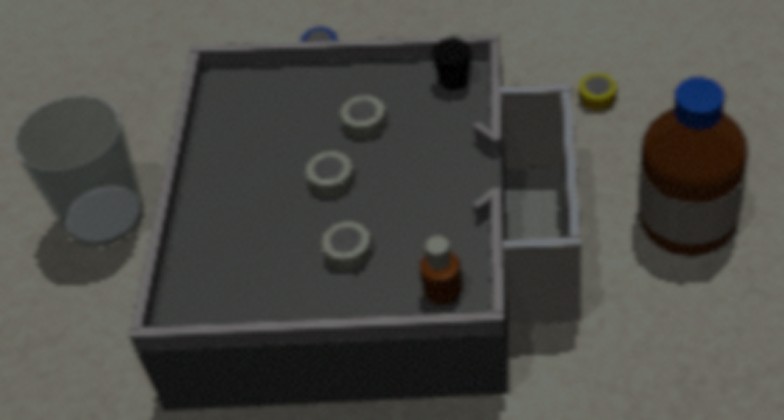

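>>> servo_tool(increments=[{"grip":0,"x":-25,"y":-22,"z":-8},{"grip":0,"x":-25,"y":-22,"z":-8},{"grip":0,"x":-25,"y":-22,"z":-8},{"grip":0,"x":-25,"y":-22,"z":-8},{"grip":0,"x":-25,"y":-22,"z":-8}])

```text
invalid input at $.increments[0]: expected keys grip, x, y, z, roll
```

>>> servo_tool(increments=[{"grip":0,"x":-25,"y":-22,"z":-8},{"grip":0,"x":-25,"y":-22,"z":-8},{"grip":0,"x":-25,"y":-22,"z":-8},{"grip":0,"x":-25,"y":-22,"z":-8},{"grip":0,"x":-25,"y":-22,"z":-8}])

```text
invalid input at $.increments[0]: expected keys grip, x, y, z, roll
```

>>> servo_tool(increments=[{"grip":0,"x":-25,"y":-22,"z":0},{"grip":0,"x":-25,"y":-22,"z":0},{"grip":0,"x":-25,"y":-22,"z":0},{"grip":0,"x":-25,"y":-22,"z":0},{"grip":0,"x":-25,"y":-22,"z":0}])

```text
invalid input at $.increments[0]: expected keys grip, x, y, z, roll
```

>>> servo_tool(increments=[{"grip":0,"x":-25,"y":-22,"z":0},{"grip":0,"x":-25,"y":-22,"z":0},{"grip":0,"x":-25,"y":-22,"z":0},{"grip":0,"x":-25,"y":-22,"z":0},{"grip":0,"x":-25,"y":-22,"z":0}])

```text
invalid input at $.increments[0]: expected keys grip, x, y, z, roll
```

>>> servo_tool(increments=[{"grip":0,"x":-25,"y":-22,"z":0},{"grip":0,"x":-25,"y":-22,"z":0},{"grip":0.86,"roll":7.1},{"grip":0.86,"roll":7.1},{"grip":0.86,"roll":7.1}])

```text
invalid input at $.increments[0]: expected keys grip, x, y, z, roll
```

>>> servo_tool(increments=[{"grip":0.86,"roll":7.1},{"grip":0.86,"roll":7.1},{"grip":0.86,"roll":7.1},{"grip":0.86,"roll":7.1},{"grip":0.86,"roll":7.1}])

```text
invalid input at $.increments[0]: expected keys grip, x, y, z, roll
```

>>> servo_tool(increments=[{"grip":0.86,"roll":7.1},{"grip":0.86,"roll":7.1},{"grip":0.86},{"grip":0.86},{"grip":0.86}])

```text
invalid input at $.increments[0]: expected keys grip, x, y, z, roll
```

Run:
```python
from h import *
import pickle
s=env.get_state(); im=env.read_camera("wrist"); cv2.imwrite("pics/w1.png",im[:,:,::-1]); pickle.dump(s,open("s1.pkl","wb"))
print(s)
```

```text
{'clock': 0.1, 'joint_pos': array([ 1.18738025e+00,  3.13953074e-01,  4.51255629e-02,  1.30364329e+00,
       -3.18595585e-05,  1.43117058e+00]), 'qvel': array([ 1.81827938e-03, -2.31648480e-03,  3.82766271e-03,  6.02412101e-07,
        4.70437559e-04,  7.41301745e-04]), 'tau': array([ 2.47407326e-03, -4.81725705e+01,  2.99245244e+01,  1.26894104e-02,
       -2.09728983e-04, -8.95862627e-06]), 'tcp_pos': array([0.13863684, 0.55751241, 0.20069579]), 'orientation': array([-2.01079166e-04,  1.21593473e-01,  9.92579632e-01, -8.12886415e-04]), 'wrist_force': array([ 0.25182952, -0.50751959, -0.45436027]), 'ft_torque': array([-0.03652035, -0.00265496,  0.01398338]), 'grip_force': 0.0, 'finger_gap': 0.08532697620937443}
```

View pics/w1.png

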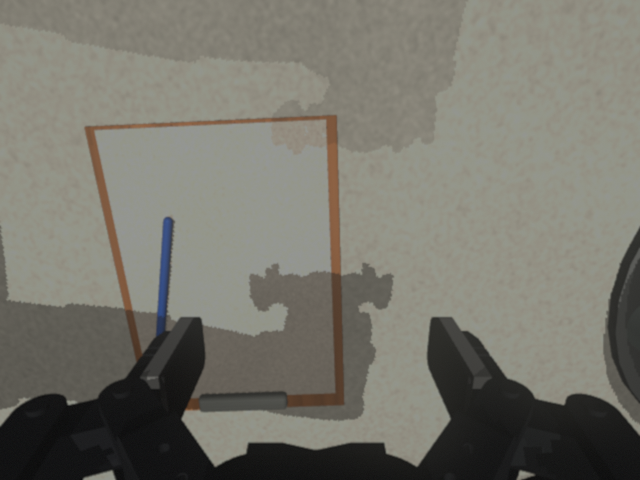

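All calls were refused because every row needs all five keys, so nothing moved. The wrist view shows the open fingers at the bottom of the picture (rows above 320), with a clear view ahead along tool +x.

>>> servo_tool(increments=[{"grip":0,"x":-25,"y":-22,"z":-8,"roll":0},{"grip":0,"x":-25,"y":-22,"z":-8,"roll":0},{"grip":0,"x":-25,"y":-22,"z":-8,"roll":0},{"grip":0,"x":-25,"y":-22,"z":-8,"roll":0},{"grip":0,"x":-25,"y":-22,"z":-8,"roll":0}])

```text
clock: 0.57
tcp_pos: [0.2339, 0.4197, 0.2415]
orientation: [-0.0, 0.121, 0.993, -0.0]
wrist_force: [0.8, 0.7, -0.0]
finger_gap: 0.0853
grip_force: 0.0
```

>>> servo_tool(increments=[{"grip":0,"x":-25,"y":-22,"z":-8,"roll":0},{"grip":0,"x":-25,"y":-22,"z":-8,"roll":0},{"grip":0,"x":-25,"y":-22,"z":-8,"roll":0},{"grip":0,"x":-25,"y":-22,"z":-8,"roll":0},{"grip":0,"x":-25,"y":-22,"z":-8,"roll":0}])

```text
clock: 0.98
tcp_pos: [0.3287, 0.2827, 0.2818]
orientation: [-0.0, 0.121, 0.993, 0.0]
wrist_force: [0.0, -0.1, -0.0]
finger_gap: 0.0855
grip_force: 0.0
```

>>> servo_tool(increments=[{"grip":0,"x":-25,"y":-22,"z":0,"roll":0},{"grip":0,"x":-25,"y":-22,"z":0,"roll":0},{"grip":0,"x":-25,"y":-22,"z":0,"roll":0},{"grip":0,"x":-25,"y":-22,"z":0,"roll":0},{"grip":0,"x":-25,"y":-22,"z":0,"roll":0}])

```text
clock: 1.4
tcp_pos: [0.4236, 0.1457, 0.2814]
orientation: [0.0, 0.122, 0.993, 0.0]
wrist_force: [0.4, 0.2, 0.1]
finger_gap: 0.0855
grip_force: 0.0
```

>>> servo_tool(increments=[{"grip":0,"x":-25,"y":-22,"z":0,"roll":0},{"grip":0,"x":-25,"y":-22,"z":0,"roll":0},{"grip":0,"x":-25,"y":-22,"z":0,"roll":0},{"grip":0,"x":-25,"y":-22,"z":0,"roll":0},{"grip":0,"x":-25,"y":-22,"z":0,"roll":0}])

```text
clock: 1.82
tcp_pos: [0.5183, 0.0088, 0.2813]
orientation: [-0.0, 0.122, 0.993, 0.0]
wrist_force: [0.9, 1.1, 0.9]
finger_gap: 0.0855
grip_force: 0.0
```

>>> servo_tool(increments=[{"grip":0,"x":-25,"y":-22,"z":0,"roll":0},{"grip":0,"x":-25,"y":-22,"z":0,"roll":0},{"grip":0.86,"x":0,"y":0,"z":0,"roll":7.1},{"grip":0.86,"x":0,"y":0,"z":0,"roll":7.1},{"grip":0.86,"x":0,"y":0,"z":0,"roll":7.1}])

```text
clock: 2.23
tcp_pos: [0.5558, -0.0453, 0.2806]
orientation: [-0.001, 0.307, 0.952, 0.0]
wrist_force: [0.9, 0.8, 0.4]
finger_gap: 0.0517
grip_force: 0.0
```

>>> servo_tool(increments=[{"grip":0.86,"x":0,"y":0,"z":0,"roll":7.1},{"grip":0.86,"x":0,"y":0,"z":0,"roll":7.1},{"grip":0.86,"x":0,"y":0,"z":0,"roll":7.1},{"grip":0.86,"x":0,"y":0,"z":0,"roll":7.1},{"grip":0.86,"x":0,"y":0,"z":0,"roll":7.1}])

```text
clock: 2.65
tcp_pos: [0.5555, -0.0444, 0.2811]
orientation: [-0.0, 0.582, 0.813, -0.0]
wrist_force: [0.2, -0.7, 0.1]
finger_gap: 0.0122
grip_force: 0.0
```

>>> servo_tool(increments=[{"grip":0.86,"x":0,"y":0,"z":0,"roll":7.1},{"grip":0.86,"x":0,"y":0,"z":0,"roll":7.1},{"grip":0.86,"x":0,"y":0,"z":0,"roll":0},{"grip":0.86,"x":0,"y":0,"z":0,"roll":0},{"grip":0.86,"x":0,"y":0,"z":0,"roll":0}])

```text
clock: 3.07
tcp_pos: [0.5556, -0.0444, 0.2813]
orientation: [-0.0, 0.674, 0.738, -0.0]
wrist_force: [-0.1, -1.0, -0.5]
finger_gap: 0.0112
grip_force: 0.0
```

Run:
```python
from h import *
import pickle
s=env.get_state(); im=env.read_camera("wrist"); cv2.imwrite("pics/w2.png",im[:,:,::-1]); pickle.dump(s,open("s1.pkl","wb"))
print(s)
```

```text
{'clock': 3.0667, 'joint_pos': array([-2.23815197e-01,  2.71395668e-01,  1.82573757e-01,  1.48239162e+00,
        1.17290404e-04,  1.25610053e+00]), 'qvel': array([ 0.00096855, -0.00114431,  0.00139511, -0.00141788,  0.00163337,
        0.01226295]), 'tau': array([-8.12380385e-04, -4.58948350e+01,  3.00944352e+01,  5.52486730e-03,
        3.62486753e-05,  9.48938177e-04]), 'tcp_pos': array([ 0.55562511, -0.04439018,  0.2812778 ]), 'orientation': array([-2.10368933e-04,  6.74256789e-01,  7.38496943e-01, -5.19448548e-05]), 'wrist_force': array([-0.11348623, -0.98599127, -0.50957913]), 'ft_torque': array([-0.04643496, -0.03558149,  0.00060075]), 'grip_force': 0.0, 'finger_gap': 0.011232947002077833}
```

View pics/w2.png

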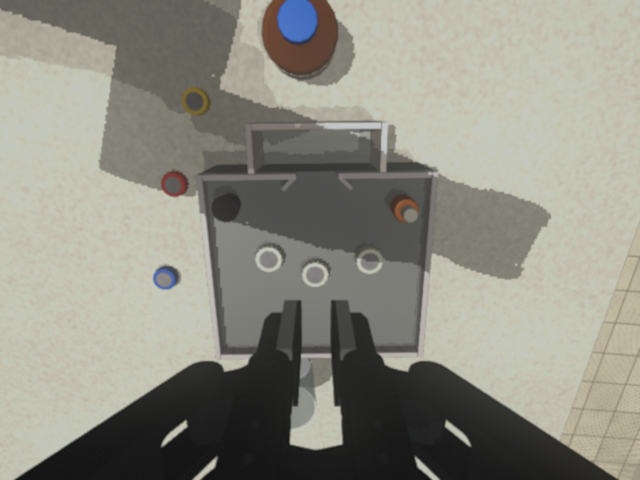

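The wrist view shows the whole tray almost square to the picture. The caps are at (268,258), (315,273) and (369,261), the stopper at (227,207) and the vial at (407,210). The gate lies between the cheeks at (282,188) and (352,187), and the rim corners are at (200,175), (437,173), (217,357) and (424,356).

Run:
```python
from h import *
import pickle
np.set_printoptions(precision=4,suppress=True)
s=pickle.load(open("s1.pkl","rb"))
w=lambda uv,z:ray("wrist",uv,z,s)
P=w([[200,175],[437,173],[217,357],[424,356],[247,124],[387,122]],.08)[:,:2];print(P)
# model: outer corners; slot outer top
M=np.array([[-116,80],[116,80],[-116,-126],[116,-126],[-66,126],[66,126]])/1000
def fit(M,P):
    a=M-M.mean(0);b=P-P.mean(0);th=np.arctan2((a[:,0]*b[:,1]-a[:,1]*b[:,0]).sum(),(a*b).sum());R=np.array([[np.cos(th),-np.sin(th)],[np.sin(th),np.cos(th)]])
    t=P.mean(0)-R@M.mean(0);return th,R,t
th,R,t=fit(M,P);print(np.degrees(th),t);print((P-(M@R.T+t))*1000)
im=cv2.imread("pics/w2.png");hsv=cv2.cvtColor(im,cv2.COLOR_BGR2HSV)
g=cv2.cvtColor(im,cv2.COLOR_BGR2GRAY)[235:295,225:415]
m=((g>135)*255).astype(np.uint8)
C=[]
for c in cv2.findContours(m,cv2.RETR_EXTERNAL,cv2.CHAIN_APPROX_NONE)[0]:
    if cv2.contourArea(c)>100:
        (x,y),r=cv2.minEnclosingCircle(c);C.append([x+225,y+235]);print(C[-1],r)
for n,uv,z in(("caps",C,.078),("vialtop",[[411,214]],.11),("stop",[[227,204]],.093)):
    print(n,(w(uv,z)[:,:2]-t)@R*1000)
a=np.degrees(np.arctan2(2*.674257*.738497,2*.674257**2-1));print("toolx yaw",a)
print("tcp tray",(s["tcp_pos"][:2]-t)@R*1000)
```

```text
[[ 0.444  -0.0304]
 [ 0.6689 -0.0081]
 [ 0.4623 -0.2326]
 [ 0.6927 -0.2104]
 [ 0.4871  0.0203]
 [ 0.6146  0.0336]]
5.873541028611945 [ 0.5643 -0.0978]
[[ 3.273  -0.3362]
 [-2.6517 -1.7834]
 [ 0.4989  2.4293]
 [ 0.089   0.9256]
 [ 1.2908 -0.5215]
 [-2.4999 -0.7137]]
[314.5, 275.5] 13.58317756652832
[369.05413818359375, 263.09235763549805] 13.085758209228516
[267.6981964111328, 260.18468475341797] 14.063630104064941
caps [[ -4.9066 -26.8887]
 [ 51.6112 -13.6636]
 [-52.8941  -9.1923]]
vialtop [[83.5988 46.3041]]
stop [[-86.3315  53.7258]]
toolx yaw 95.20704140409305
tcp tray [-3.1788 54.0265]
```

>>> servo_tool(increments=[{"grip":0.8,"x":-22.2,"y":-17.8,"z":20,"roll":0},{"grip":0.8,"x":-22.2,"y":-17.8,"z":20,"roll":0},{"grip":0.8,"x":-22.2,"y":-17.8,"z":20,"roll":0},{"grip":0.8,"x":-22.2,"y":-17.8,"z":20,"roll":0},{"grip":0.8,"x":0,"y":0,"z":15,"roll":6.7}])

```text
clock: 3.53
tcp_pos: [0.4898, -0.1419, 0.185]
orientation: [-0.001, 0.718, 0.696, -0.001]
wrist_force: [-0.0, -0.3, 0.3]
finger_gap: 0.017
grip_force: 0.0
```

>>> servo_tool(increments=[{"grip":0.8,"x":0,"y":0,"z":15,"roll":6.7},{"grip":0.8,"x":0,"y":0,"z":15,"roll":6.7},{"grip":0.8,"x":0,"y":0,"z":15,"roll":6.7},{"grip":0.8,"x":0,"y":0,"z":10,"roll":6.7},{"grip":0.8,"x":0,"y":0,"z":0,"roll":6.7}])

```text
clock: 3.95
tcp_pos: [0.491, -0.1385, 0.1291]
orientation: [-0.002, 0.889, 0.459, -0.001]
wrist_force: [-0.6, -0.3, 0.4]
finger_gap: 0.0167
grip_force: 0.0
```

>>> servo_tool(increments=[{"grip":0.8,"x":0,"y":0,"z":0,"roll":0},{"grip":0.8,"x":0,"y":0,"z":0,"roll":0}])

```text
clock: 4.12
tcp_pos: [0.4926, -0.1392, 0.1315]
orientation: [-0.0, 0.887, 0.462, 0.0]
wrist_force: [0.1, -0.4, 0.8]
finger_gap: 0.0172
grip_force: 0.0
```

```bash
cat >> h.py <<'E'
TH=np.radians(5.87);TR=np.array([[np.cos(TH),-np.sin(TH)],[np.sin(TH),np.cos(TH)]]);TT=np.array([.5643,-.0978])
def tray(p): return (np.asarray(p)[...,:2]-TT)@TR*1000
def where(s):
    w,x,y,z=s["orientation"];yaw=np.degrees(np.arctan2(2*x*y,2*x*x-1))
    print("tray",tray(s["tcp_pos"]).round(1),"z",round(s["tcp_pos"][2]*1000,1),"phi",round(95.87-yaw,2),"gap",s["finger_gap"],"F",s["wrist_force"].round(1),"t",s["clock"])
def caps(name):
    s=env.get_state();im=env.read_camera("wrist")[:,:,::-1];cv2.imwrite(name,im);where(s)
    hsv=cv2.cvtColor(np.ascontiguousarray(im),cv2.COLOR_BGR2HSV)
    m=((hsv[...,2]>130)&(hsv[...,1]<60)).astype(np.uint8)*255
    for c in cv2.findContours(m,cv2.RETR_EXTERNAL,cv2.CHAIN_APPROX_NONE)[0]:
        if cv2.contourArea(c)>100:
            (u,v),r=cv2.minEnclosingCircle(c);p=tray(ray("wrist",[[u,v]],.078,s))[0]
            if abs(p[0])<110 and -120<p[1]<125: print("blob",[round(u),round(v),round(r)],p.round(1))
E
python3 -c "
from h import *
caps('pics/w3.png')"
```

```text
tray [-75.5 -33.8] z 131.5 phi 40.79 gap 0.01724708317936801 F [ 0.1 -0.4  0.8] t 4.1167
blob [408, 250, 134] [-31.6 -70.8]
blob [316, 195, 24] [-51.8  -7.8]
blob [399, 165, 25] [ -4.3 -25.5]
blob [273, 240, 363] [-89.7 -11.1]
```

View pics/w3.png

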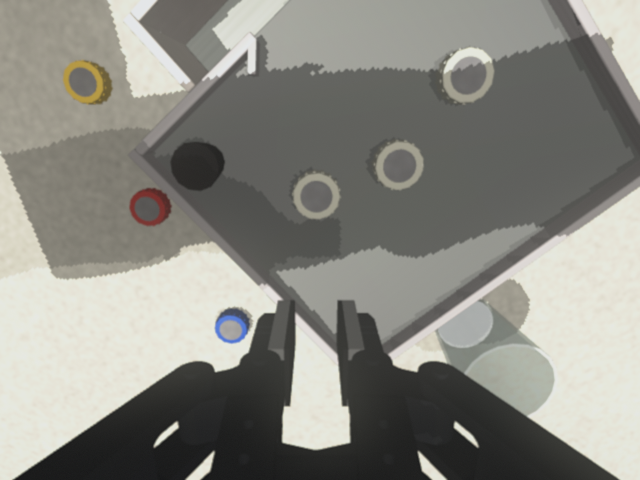

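The wrist view shows cap_a at (316,195), straight ahead of the fingers. The other two caps are at (399,165) and (468,74).

>>> servo_tool(increments=[{"grip":0.8,"x":0,"y":0.3,"z":25,"roll":0},{"grip":0.8,"x":0,"y":0.3,"z":25,"roll":0},{"grip":0.8,"x":0,"y":0.3,"z":11.5,"roll":0},{"grip":0.8,"x":0,"y":0,"z":0,"roll":0},{"grip":0.8,"x":4,"y":0,"z":0,"roll":0}])

```text
clock: 4.58
tcp_pos: [0.4953, -0.1365, 0.07]
orientation: [-0.0, 0.887, 0.461, -0.0]
wrist_force: [0.2, -0.3, 0.7]
finger_gap: 0.0169
grip_force: 0.0
```

>>> servo_tool(increments=[{"grip":0.8,"x":5,"y":0,"z":0,"roll":0},{"grip":0.8,"x":5,"y":0,"z":0,"roll":0},{"grip":0.8,"x":5,"y":0,"z":0,"roll":0},{"grip":0.8,"x":5,"y":0,"z":0,"roll":0},{"grip":0.8,"x":5,"y":0,"z":0,"roll":0}])

```text
clock: 5.0
tcp_pos: [0.5109, -0.1155, 0.0706]
orientation: [0.0, 0.888, 0.461, 0.0]
wrist_force: [-0.2, -0.6, 0.3]
finger_gap: 0.0174
grip_force: 0.0
```

```bash
python3 -c "
from h import *
caps('pics/w4.png')"
```

```text
tray [-55.  -12.1] z 70.6 phi 41.0 gap 0.0173933837808507 F [-0.2 -0.6  0.3] t 5.0
blob [330, 384, 59] [-81.5 -54.6]
blob [325, 268, 15] [-41.9  -4.5]
blob [505, 288, 137] [ 14.7 -67.1]
blob [418, 247, 32] [ -4.1 -24.5]
blob [36, 176, 23] [-106.8  107.1]
blob [509, 138, 36] [ 52.1 -10.9]
blob [369, 106, 247] [16.6 36.8]
blob [73, 81, 109] [-65.1 120. ]
```

View pics/w4.png

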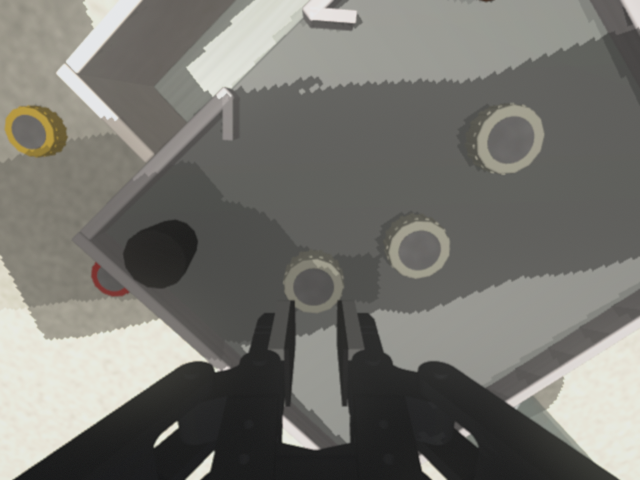

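The wrist view shows cap_a at (314,285), sitting just between the fingertips (tip ends at row 300). I'll work out where it sits relative to the TCP.

```bash
python3 -c "
from h import *
s=env.get_state()
for z in(.065,.078):print(tray(ray('wrist',[[314,285],[314,256],[314,312],[295,300],[340,300],[281,300]],z,s)).round(1))
T=np.linalg.inv(env.get_calibration('wrist')['tool_from_camera']);f=240/np.tan(np.radians(63.162)/2)
for p in([0,0,0],[.011,0,0],[-.011,0,0],[.022,0,0],[.011,.0085,0],[.011,.0085,-.019]):
  q=T@np.r_[p,1];print(p,(q[:2]/q[2]*f+[315.7,242.2]).round())
"
```

```text
[[-55.  -11.6]
 [-44.9   0. ]
 [-64.9 -23. ]
 [-67.7 -11.5]
 [-50.5 -26.5]
 [-73.   -6.9]]
[[-51.1  -7.1]
 [-41.7   3.6]
 [-60.2 -17.7]
 [-62.8  -7.1]
 [-46.9 -20.9]
 [-67.8  -2.8]]
[0, 0, 0] [314. 289.]
[0.011, 0, 0] [314. 268.]
[-0.011, 0, 0] [314. 309.]
[0.022, 0, 0] [314. 246.]
[0.011, 0.0085, 0] [332. 268.]
[0.011, 0.0085, -0.019] [334. 285.]
```

>>> servo_tool(increments=[{"grip":0.8,"x":5,"y":0,"z":0,"roll":0},{"grip":0.8,"x":5,"y":0,"z":0,"roll":0},{"grip":0.8,"x":5,"y":0,"z":0,"roll":0},{"grip":0.8,"x":5,"y":0,"z":0,"roll":0},{"grip":0.8,"x":5,"y":0,"z":0,"roll":0}])

```text
clock: 5.47
tcp_pos: [0.5247, -0.0951, 0.07]
orientation: [-0.0, 0.888, 0.46, 0.0]
wrist_force: [-0.7, -0.6, 0.4]
finger_gap: 0.0171
grip_force: 0.0
```

```bash
python3 -c "
from h import *
caps('pics/w5.png')"
```

```text
tray [-39.1   6.8] z 70.0 phi 41.04 gap 0.01713689718840109 F [-0.7 -0.6  0.4] t 5.4667
blob [322, 381, 67] [-66.9 -31.3]
blob [510, 301, 136] [ 28.6 -55. ]
blob [504, 199, 34] [ 52.4 -11.9]
blob [226, 177, 24] [-30.5  73. ]
blob [362, 69, 208] [38.6 68. ]
```

View pics/w5.png

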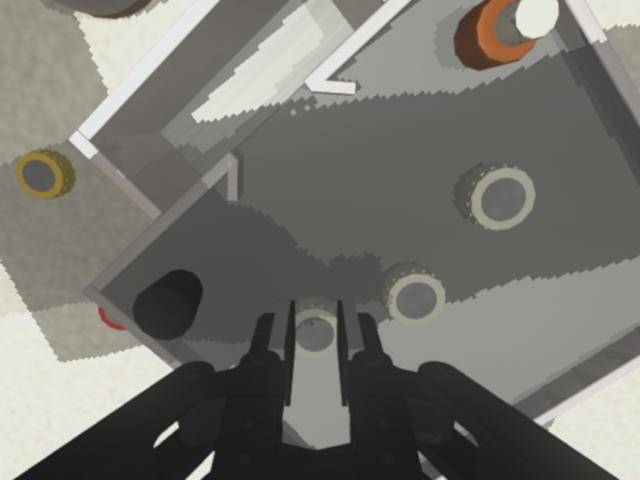

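The wrist view shows cap_a at (314,332). It hasn't moved and the fingers pass over it, so with this opening the tips stand higher than the TCP. I'll measure the tip height with the side and scene cameras.

```bash
python3 -c "
from h import *
s=env.get_state();where(s)
from scipy.spatial.transform import Rotation as R
w,x,y,z=s['orientation'];Rt=R.from_quat([x,y,z,w])
for n in('side','scene'):
  c=env.get_calibration(n);f=240/np.tan(np.radians(c['vertical_fov'])/2);K=np.array([[f,0,c['cx']],[0,f,c['cy']],[0,0,1]])
  im=cv2.cvtColor(env.read_camera(n),cv2.COLOR_RGB2GRAY)
  for yy in(-.013,0,.013):
    P=np.array([s['tcp_pos']+Rt.apply([0,yy,-h/1000]) for h in range(-6,70,4)])
    uv=cv2.projectPoints(P,c['rvec'],c['tvec'],K,None)[0][:,0]
    print(n,yy,uv[0].round(),uv[-1].round(),[int(im[int(v+.5),int(u+.5)]) for u,v in uv])
"
```

```text
tray [-38.5   7.3] z 70.0 phi 41.0 gap 0.017049761344455874 F [ 0.2 -0.2 -0.2] t 5.5167
side -0.013 [351. 292.] [352. 248.] [91, 56, 58, 60, 60, 64, 76, 77, 78, 80, 80, 78, 79, 80, 78, 81, 80, 42, 22]
side 0 [361. 292.] [362. 248.] [82, 85, 99, 64, 77, 74, 78, 76, 77, 77, 79, 77, 77, 74, 129, 98, 96, 94, 209]
side 0.013 [370. 292.] [372. 248.] [128, 54, 58, 78, 77, 77, 77, 79, 76, 80, 82, 77, 80, 82, 81, 80, 79, 85, 20]
scene -0.013 [253. 225.] [248. 196.] [27, 29, 28, 27, 28, 29, 26, 12, 2, 4, 3, 5, 4, 4, 7, 0, 5, 6, 3]
scene 0 [248. 229.] [243. 200.] [28, 27, 32, 33, 33, 32, 26, 30, 30, 23, 26, 26, 9, 16, 13, 7, 4, 5, 1]
scene 0.013 [243. 233.] [238. 204.] [28, 28, 28, 33, 41, 43, 54, 43, 26, 3, 9, 7, 5, 8, 9, 9, 6, 5, 2]
```

```bash
python3 -c "
from h import *
s=env.get_state()
out=[]
for n in('side','scene'):
  c=env.get_calibration(n);f=240/np.tan(np.radians(c['vertical_fov'])/2);K=np.array([[f,0,c['cx']],[0,f,c['cy']],[0,0,1]])
  im=np.ascontiguousarray(env.read_camera(n)[:,:,::-1])
  uv=cv2.projectPoints(s['tcp_pos'][None],c['rvec'],c['tvec'],K,None)[0].ravel();u,v=map(int,uv.round());print(n,uv)
  cr=cv2.resize(im[v-50:v+50,u-50:u+50],(400,400),interpolation=2);cr=np.clip(cr.astype(float)*1.8,0,255).astype(np.uint8)
  cv2.circle(cr,(202,202),3,(0,0,255),-1);out.append(cr)
cv2.imwrite('pics/tip.png',np.hstack(out))
"
```

```text
side [360.67327923 289.237233  ]
scene [247.24216058 226.41817816]
```

View pics/tip.png

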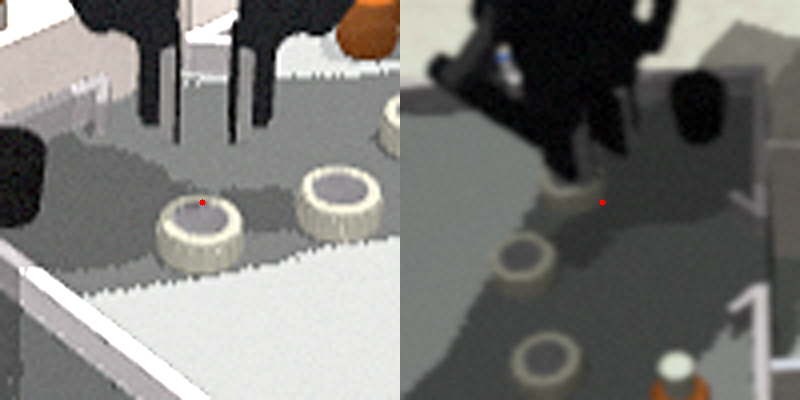

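The crops show the TCP (red dot) about 25 mm below the real fingertips, which end roughly 24 to 35 mm behind the TCP. The cap is untouched. I'll back off behind the cap and lower the fingers, watching the force to find the deck.

>>> servo_tool(increments=[{"grip":0.8,"x":-17,"y":0,"z":0,"roll":0},{"grip":0.8,"x":-17,"y":0,"z":0,"roll":0},{"grip":0.8,"x":-18,"y":0,"z":0,"roll":0},{"grip":0.8,"x":0,"y":0,"z":10,"roll":0},{"grip":0.8,"x":0,"y":0,"z":8,"roll":0}])

```text
clock: 6.13
tcp_pos: [0.4944, -0.1388, 0.0517]
orientation: [0.0, 0.888, 0.459, 0.0]
wrist_force: [0.5, 0.7, -0.0]
finger_gap: 0.0169
grip_force: 0.0
```

>>> servo_tool(increments=[{"grip":0.8,"x":0,"y":0,"z":2,"roll":0},{"grip":0.8,"x":0,"y":0,"z":0,"roll":0}])

```text
clock: 6.3
tcp_pos: [0.4938, -0.1372, 0.0488]
orientation: [-0.001, 0.888, 0.461, -0.001]
wrist_force: [-0.1, 0.0, 0.2]
finger_gap: 0.0169
grip_force: 0.0
```

```bash
cat >> h.py <<'E'
def tips(lo=-10,hi=60):
    "rows of dark run start along each finger, side camera, as heights above the TCP"
    from scipy.spatial.transform import Rotation as R
    s=env.get_state();where(s);w,x,y,z=s['orientation'];Rt=R.from_quat([x,y,z,w])
    for n in('side','scene'):
        c=env.get_calibration(n);f=240/np.tan(np.radians(c['vertical_fov'])/2);K=np.array([[f,0,c['cx']],[0,f,c['cy']],[0,0,1]])
        im=cv2.cvtColor(env.read_camera(n),cv2.COLOR_RGB2GRAY)
        for yy in(-.02,-.016,-.012,.012,.016,.02):
            P=np.array([s['tcp_pos']+Rt.apply([0,yy,-h/1000]) for h in range(lo,hi,4)])
            uv=cv2.projectPoints(P,c['rvec'],c['tvec'],K,None)[0][:,0]
            print(n,yy,[int(im[int(v+.5),int(u+.5)]) for u,v in uv])
E
python3 -c "
from h import *
tips()"
```

```text
tray [-74.2 -32. ] z 48.8 phi 41.02 gap 0.01692936581618872 F [-0.1  0.   0.2] t 6.3
side -0.02 [101, 154, 212, 91, 58, 62, 61, 60, 62, 56, 55, 18, 22, 23, 23, 17, 15, 19]
side -0.016 [122, 211, 184, 60, 63, 61, 61, 61, 56, 62, 56, 12, 13, 17, 16, 17, 17, 14]
side -0.012 [214, 161, 97, 60, 58, 59, 59, 61, 64, 81, 82, 82, 83, 81, 82, 83, 82, 82]
side 0.012 [132, 134, 132, 114, 77, 58, 61, 57, 57, 86, 66, 81, 81, 85, 85, 84, 85, 90]
side 0.016 [134, 135, 132, 135, 75, 60, 62, 61, 59, 84, 70, 32, 50, 68, 68, 77, 84, 89]
side 0.02 [134, 133, 134, 134, 125, 59, 58, 59, 58, 61, 67, 14, 17, 17, 21, 17, 17, 18]
scene -0.02 [40, 40, 44, 38, 29, 26, 24, 25, 27, 24, 27, 28, 25, 27, 29, 29, 31, 18]
scene -0.016 [41, 46, 50, 43, 29, 24, 28, 18, 8, 10, 11, 8, 8, 13, 9, 9, 26, 13]
scene -0.012 [60, 55, 60, 56, 32, 27, 26, 26, 10, 5, 6, 0, 2, 4, 2, 3, 4, 2]
scene 0.012 [36, 35, 28, 28, 29, 25, 27, 27, 31, 20, 11, 12, 20, 9, 14, 15, 8, 4]
scene 0.016 [37, 32, 30, 28, 27, 26, 27, 27, 29, 23, 11, 5, 4, 5, 7, 5, 7, 6]
scene 0.02 [37, 31, 28, 28, 28, 28, 27, 27, 30, 28, 42, 35, 4, 4, 6, 5, 2, 6]
```

>>> servo_tool(increments=[{"grip":0.8,"x":0,"y":1,"z":3,"roll":0},{"grip":0.8,"x":0,"y":0.4,"z":2,"roll":0},{"grip":0.8,"x":4,"y":0,"z":0,"roll":0},{"grip":0.8,"x":4,"y":0,"z":0,"roll":0},{"grip":0.8,"x":4,"y":0,"z":0,"roll":0}])

```text
clock: 6.82
tcp_pos: [0.5029, -0.1286, 0.0451]
orientation: [-0.0, 0.888, 0.46, 0.0]
wrist_force: [-0.9, 0.6, -0.2]
finger_gap: 0.0168
grip_force: 0.0
```

>>> servo_tool(increments=[{"grip":0.8,"x":5,"y":0,"z":0,"roll":0},{"grip":0.8,"x":5,"y":0,"z":0,"roll":0},{"grip":0.8,"x":5,"y":0,"z":0,"roll":0},{"grip":0.8,"x":4,"y":0,"z":0,"roll":0},{"grip":0.8,"x":0,"y":0,"z":0,"roll":0}])

```text
clock: 7.23
tcp_pos: [0.5141, -0.1127, 0.045]
orientation: [0.0, 0.887, 0.461, 0.0]
wrist_force: [0.4, 0.8, 0.3]
finger_gap: 0.017
grip_force: 0.0
```

```bash
cat >> h.py <<'E'
def rings(name):
    "caps by Hough circles in the wrist view: tray position, and offset ahead/aside of the TCP"
    s=env.get_state();im=np.ascontiguousarray(env.read_camera("wrist")[:,:,::-1]);cv2.imwrite(name,im);where(s)
    h=s["tcp_pos"][2]+.17-.078;r=390*.014/h*1.0
    g=cv2.medianBlur(cv2.createCLAHE(3).apply(cv2.cvtColor(im,cv2.COLOR_BGR2GRAY)),3)
    c=cv2.HoughCircles(g,cv2.HOUGH_GRADIENT,1.5,25,param1=120,param2=35,minRadius=int(r*.75),maxRadius=int(r*1.2))
    w,x,y,z=s["orientation"];ph=np.radians(95.87)-np.arctan2(2*x*y,2*x*x-1)
    for u,v,q in (c[0] if c is not None else []):
        p=tray(ray("wrist",[[u,v]],.078,s))[0]
        if abs(p[0])<75 and -60<p[1]<100:
            d=p-tray(s["tcp_pos"]);print([int(u),int(v),int(q)],"tray",p.round(1),"ahead %.1f aside %.1f"%(d@[np.sin(ph),np.cos(ph)],d@[np.cos(ph),-np.sin(ph)]),"val",int(im[int(v),int(min(u+q-2,639))].mean()))
E
python3 -c "
from h import *
rings('pics/w6.png')"
```

```text
tray [-51.5  -9.7] z 45.0 phi 40.98 gap 0.016990737363330146 F [0.4 0.8 0.3] t 7.2333
[314, 269, 34] tray [-35.7   8.3] ahead 24.0 aside 0.1 val 155
[536, 152, 31] tray [51.9 -9.3] ahead 68.1 aside 77.8 val 106
[432, 278, 34] tray [ -3.5 -24.7] ahead 20.2 aside 46.1 val 155
```

>>> servo_tool(increments=[{"grip":0.8,"x":5,"y":0,"z":0,"roll":0},{"grip":0.8,"x":5,"y":0,"z":0,"roll":0},{"grip":0.8,"x":5,"y":0,"z":0,"roll":0},{"grip":0.8,"x":5,"y":0,"z":0,"roll":0},{"grip":0.8,"x":5,"y":0,"z":0,"roll":0}])

```text
clock: 7.7
tcp_pos: [0.5282, -0.0926, 0.045]
orientation: [-0.0, 0.888, 0.46, 0.0]
wrist_force: [0.6, -0.2, -0.1]
finger_gap: 0.017
grip_force: 0.0
```

>>> servo_tool(increments=[{"grip":0.8,"x":5,"y":0,"z":0,"roll":0},{"grip":0.8,"x":5,"y":0,"z":0,"roll":0},{"grip":0.8,"x":5,"y":0,"z":0,"roll":0},{"grip":0.8,"x":3,"y":0,"z":0,"roll":0},{"grip":0.8,"x":0,"y":0,"z":0,"roll":0}])

```text
clock: 8.12
tcp_pos: [0.5387, -0.0777, 0.045]
orientation: [-0.0, 0.888, 0.461, 0.0]
wrist_force: [-0.4, -0.1, 0.5]
finger_gap: 0.0173
grip_force: 0.0
```

>>> servo_tool(increments=[{"grip":0.8,"x":4.2,"y":2.5,"z":0,"roll":-6.8},{"grip":0.8,"x":4.2,"y":2.5,"z":0,"roll":-6.8},{"grip":0.8,"x":4.2,"y":2.5,"z":0,"roll":-6.8},{"grip":0.8,"x":0,"y":0,"z":0,"roll":0}])

```text
clock: 8.45
tcp_pos: [0.5514, -0.0707, 0.045]
orientation: [0.0, 0.791, 0.612, 0.0]
wrist_force: [-0.2, 0.4, 0.2]
finger_gap: 0.0171
grip_force: 0.0
```

```bash
python3 -c "
from h import *
rings('pics/w7.png')"
```

```text
tray [-10.1  28.3] z 45.0 phi 20.45 gap 0.017063760443809122 F [-0.2  0.4  0.2] t 8.45
[312, 269, 34] tray [-2.3 50.8] ahead 23.8 aside -0.5 val 151
[479, 344, 32] tray [50.3 -4.5] ahead -9.7 aside 68.1 val 151
[315, 419, 34] tray [-26.3 -16.9] ahead -48.0 aside 0.6 val 205
```

>>> servo_tool(increments=[{"grip":0.8,"x":4.2,"y":2.5,"z":0,"roll":-6.8},{"grip":0.8,"x":4.2,"y":2.5,"z":0,"roll":-6.8},{"grip":0.8,"x":4.2,"y":2.5,"z":0,"roll":-6.8},{"grip":0.8,"x":0,"y":0,"z":0,"roll":0}])

```text
clock: 8.83
tcp_pos: [0.5599, -0.0592, 0.045]
orientation: [-0.0, 0.671, 0.741, 0.0]
wrist_force: [0.7, -0.4, -0.5]
finger_gap: 0.0169
grip_force: 0.0
```

```bash
python3 -c "
from h import *
rings('pics/w8.png')"
```

```text
tray [-0.4 38.9] z 45.0 phi 0.24 gap 0.016853877056256388 F [ 0.7 -0.4 -0.5] t 8.8333
[315, 269, 35] tray [ 0.3 62.4] ahead 23.5 aside 0.6 val 116
```

>>> servo_tool(increments=[{"grip":0.8,"x":5,"y":0,"z":0,"roll":0},{"grip":0.8,"x":5,"y":0,"z":0,"roll":0},{"grip":0.8,"x":5,"y":0,"z":0,"roll":0},{"grip":0.8,"x":5,"y":0,"z":0,"roll":0},{"grip":0.8,"x":2,"y":0,"z":0,"roll":0}])

```text
clock: 9.3
tcp_pos: [0.5574, -0.0366, 0.045]
orientation: [-0.0, 0.672, 0.741, 0.0]
wrist_force: [-0.5, 0.5, 0.8]
finger_gap: 0.0171
grip_force: 0.0
```

>>> servo_tool(increments=[{"grip":0.8,"x":0,"y":0,"z":0,"roll":0},{"grip":0.8,"x":-10,"y":0,"z":0,"roll":0},{"grip":0.8,"x":-15,"y":0,"z":0,"roll":0},{"grip":0.8,"x":0,"y":0,"z":-40,"roll":0},{"grip":0.8,"x":0,"y":0,"z":-20,"roll":0}])

```text
clock: 9.72
tcp_pos: [0.5604, -0.064, 0.1066]
orientation: [0.0, 0.672, 0.74, -0.0]
wrist_force: [1.0, -0.1, 0.5]
finger_gap: 0.0171
grip_force: 0.0
```

>>> servo_tool(increments=[{"grip":0.8,"x":-30,"y":0,"z":0,"roll":0},{"grip":0.8,"x":-30,"y":0,"z":0,"roll":0},{"grip":0.8,"x":-25,"y":0,"z":0,"roll":0},{"grip":0.8,"x":0,"y":0,"z":0,"roll":0}])

```text
clock: 10.05
tcp_pos: [0.5696, -0.1525, 0.1053]
orientation: [0.002, 0.673, 0.739, -0.0]
wrist_force: [0.4, 0.6, 0.8]
finger_gap: 0.0166
grip_force: 0.0
```

```bash
python3 -c "
from h import *
rings('pics/w9.png')"
```

```text
tray [ -0.3 -55. ] z 105.3 phi 0.53 gap 0.01662675822170046 F [0.4 0.6 0.8] t 10.05
[305, 215, 25] tray [ -4.9 -25.6] ahead 29.3 aside -4.9 val 122
[411, 189, 23] tray [ 50.3 -12.6] ahead 42.8 aside 50.2 val 119
```

>>> servo_tool(increments=[{"grip":0.8,"x":-5,"y":-4.6,"z":20,"roll":-0.5},{"grip":0.8,"x":0,"y":0,"z":25,"roll":0},{"grip":0.8,"x":0,"y":0,"z":15.3,"roll":0},{"grip":0.8,"x":0,"y":0,"z":0,"roll":0},{"grip":0.8,"x":4,"y":0,"z":0,"roll":0}])

```text
clock: 10.52
tcp_pos: [0.5631, -0.1483, 0.044]
orientation: [-0.001, 0.668, 0.744, -0.0]
wrist_force: [1.0, -0.1, 0.1]
finger_gap: 0.017
grip_force: 0.0
```

>>> servo_tool(increments=[{"grip":0.8,"x":4,"y":0,"z":0,"roll":0},{"grip":0.8,"x":4,"y":0,"z":0,"roll":0},{"grip":0.8,"x":5,"y":0,"z":0,"roll":0},{"grip":0.8,"x":5,"y":0,"z":0,"roll":0},{"grip":0.8,"x":5,"y":0,"z":0,"roll":0}])

```text
clock: 10.93
tcp_pos: [0.5621, -0.1252, 0.0455]
orientation: [0.001, 0.668, 0.744, 0.0]
wrist_force: [0.1, -0.9, 1.3]
finger_gap: 0.0174
grip_force: 0.6
```

>>> servo_tool(increments=[{"grip":0.8,"x":5,"y":0.3,"z":0,"roll":0},{"grip":0.8,"x":5,"y":0.3,"z":0,"roll":0},{"grip":0.8,"x":5,"y":0.3,"z":0,"roll":0},{"grip":0.8,"x":5,"y":0.3,"z":0,"roll":0},{"grip":0.8,"x":5,"y":0.3,"z":0,"roll":0}])

```text
clock: 11.35
tcp_pos: [0.5601, -0.0998, 0.0445]
orientation: [-0.0, 0.668, 0.744, 0.0]
wrist_force: [0.5, 0.1, -0.4]
finger_gap: 0.0171
grip_force: 0.2
```

>>> servo_tool(increments=[{"grip":0.8,"x":5,"y":0.3,"z":0,"roll":0},{"grip":0.8,"x":5,"y":0.3,"z":0,"roll":0},{"grip":0.8,"x":5,"y":0.3,"z":0,"roll":0},{"grip":0.8,"x":5,"y":0.3,"z":0,"roll":0},{"grip":0.8,"x":5,"y":0.3,"z":0,"roll":0}])

```text
clock: 11.77
tcp_pos: [0.559, -0.0749, 0.0445]
orientation: [-0.0, 0.668, 0.744, 0.0]
wrist_force: [0.3, -0.1, 0.1]
finger_gap: 0.0175
grip_force: 0.1
```

```bash
python3 -c "
from h import *
rings('pics/w10.png')"
```

```text
tray [-2.9 23.3] z 44.5 phi -0.27 gap 0.017540232795168403 F [ 0.3 -0.1  0.1] t 11.7667
[317, 269, 37] tray [-1.8 47. ] ahead 23.7 aside 1.2 val 78
```

>>> servo_tool(increments=[{"grip":0.8,"x":5,"y":0.3,"z":0,"roll":0},{"grip":0.8,"x":5,"y":0.3,"z":0,"roll":0},{"grip":0.8,"x":5,"y":0.3,"z":0,"roll":0},{"grip":0.8,"x":5,"y":0.3,"z":0,"roll":0},{"grip":0.8,"x":5,"y":0,"z":0,"roll":0}])

```text
clock: 12.23
tcp_pos: [0.5577, -0.05, 0.0447]
orientation: [-0.0, 0.668, 0.744, 0.0]
wrist_force: [-0.4, 0.1, 0.2]
finger_gap: 0.0171
grip_force: 0.0
```

>>> servo_tool(increments=[{"grip":0.8,"x":5,"y":0,"z":0,"roll":0},{"grip":0.8,"x":5,"y":0,"z":0,"roll":0},{"grip":0.8,"x":3,"y":0,"z":0,"roll":0},{"grip":0.8,"x":0,"y":0,"z":0,"roll":0},{"grip":0.8,"x":-10,"y":0,"z":0,"roll":0}])

```text
clock: 12.65
tcp_pos: [0.557, -0.0464, 0.0447]
orientation: [-0.0, 0.667, 0.745, 0.0]
wrist_force: [-0.5, 0.4, 1.2]
finger_gap: 0.0168
grip_force: 0.0
```

>>> servo_tool(increments=[{"grip":0.8,"x":-15,"y":0,"z":0,"roll":0},{"grip":0.8,"x":0,"y":0,"z":-35,"roll":0},{"grip":0.8,"x":0,"y":0,"z":-25,"roll":0},{"grip":0.8,"x":-19,"y":18.7,"z":0,"roll":0},{"grip":0.8,"x":-19,"y":18.7,"z":0,"roll":0}])

```text
clock: 13.07
tcp_pos: [0.6018, -0.0976, 0.1075]
orientation: [0.002, 0.668, 0.744, 0.001]
wrist_force: [1.6, -0.8, 0.5]
finger_gap: 0.0169
grip_force: 0.0
```

>>> servo_tool(increments=[{"grip":0.8,"x":-19,"y":18.7,"z":0,"roll":0},{"grip":0.8,"x":-19,"y":18.7,"z":0,"roll":0},{"grip":0.8,"x":0,"y":0,"z":0,"roll":-6.4},{"grip":0.8,"x":0,"y":0,"z":0,"roll":-6.4},{"grip":0.8,"x":0,"y":0,"z":0,"roll":-6.4}])

```text
clock: 13.48
tcp_pos: [0.6417, -0.1319, 0.1041]
orientation: [-0.0, 0.533, 0.846, -0.0]
wrist_force: [-0.2, -0.4, -0.3]
finger_gap: 0.0172
grip_force: 0.0
```

>>> servo_tool(increments=[{"grip":0.8,"x":0,"y":0,"z":0,"roll":-6.4},{"grip":0.8,"x":0,"y":0,"z":0,"roll":-6.4},{"grip":0.8,"x":0,"y":0,"z":0,"roll":-6.4},{"grip":0.8,"x":0,"y":0,"z":0,"roll":0},{"grip":0.8,"x":0,"y":0,"z":0,"roll":0}])

```text
clock: 13.9
tcp_pos: [0.6415, -0.131, 0.1046]
orientation: [0.0, 0.388, 0.922, -0.0]
wrist_force: [0.6, 0.2, -0.1]
finger_gap: 0.017
grip_force: 0.0
```

```bash
python3 -c "
from h import *
rings('pics/w11.png')"
```

```text
tray [ 73.4 -40.9] z 104.6 phi -38.44 gap 0.01704681707979289 F [ 0.6  0.2 -0.1] t 13.9
[323, 201, 22] tray [54.  -9.8] ahead 36.5 aside 4.2 val 117
```

>>> servo_tool(increments=[{"grip":0.8,"x":0,"y":2,"z":25,"roll":0},{"grip":0.8,"x":0,"y":0,"z":22,"roll":0},{"grip":0.8,"x":0,"y":0,"z":12.5,"roll":0},{"grip":0.8,"x":0,"y":0,"z":0,"roll":0},{"grip":0.8,"x":4,"y":0,"z":0,"roll":0}])

```text
clock: 14.37
tcp_pos: [0.6398, -0.1263, 0.0445]
orientation: [-0.001, 0.387, 0.922, -0.0]
wrist_force: [0.5, 0.7, 0.5]
finger_gap: 0.0171
grip_force: 0.0
```

>>> servo_tool(increments=[{"grip":0.8,"x":4,"y":0,"z":0,"roll":0},{"grip":0.8,"x":4,"y":0,"z":0,"roll":0},{"grip":0.8,"x":4,"y":0,"z":0,"roll":0},{"grip":0.8,"x":4,"y":0,"z":0,"roll":0},{"grip":0.8,"x":4,"y":0,"z":0,"roll":0}])

```text
clock: 14.78
tcp_pos: [0.6263, -0.1113, 0.0461]
orientation: [0.001, 0.386, 0.922, 0.0]
wrist_force: [0.3, 0.3, 1.0]
finger_gap: 0.0171
grip_force: 0.4
```

>>> servo_tool(increments=[{"grip":0.8,"x":4,"y":0,"z":0,"roll":0},{"grip":0.8,"x":0,"y":0,"z":0,"roll":0}])

```text
clock: 14.95
tcp_pos: [0.623, -0.1082, 0.0458]
orientation: [0.0, 0.386, 0.922, 0.0]
wrist_force: [-0.6, 0.4, 1.5]
finger_gap: 0.0167
grip_force: 0.5
```

```bash
python3 -c "
from h import *
rings('pics/w12.png')"
```

```text
tray [ 57.4 -16.3] z 45.8 phi -38.69 gap 0.016725784981148527 F [-0.6  0.4  1.5] t 14.95
[314, 275, 32] tray [44.4 -0.6] ahead 20.4 aside -0.3 val 121
[443, 71, 29] tray [32.1 83.1] ahead 93.4 aside 42.4 val 174
```

>>> servo_tool(increments=[{"grip":0.8,"x":5,"y":-0.2,"z":0,"roll":0},{"grip":0.8,"x":5,"y":-0.2,"z":0,"roll":0},{"grip":0.8,"x":5,"y":-0.2,"z":0,"roll":0},{"grip":0.8,"x":5,"y":-0.2,"z":0,"roll":0},{"grip":0.8,"x":0,"y":0,"z":0,"roll":0}])

```text
clock: 15.42
tcp_pos: [0.6078, -0.0942, 0.0453]
orientation: [-0.0, 0.386, 0.922, 0.0]
wrist_force: [-0.0, 1.5, 1.3]
finger_gap: 0.0174
grip_force: 0.6
```

```bash
python3 -c "
from h import *
rings('pics/w13.png')"
```

```text
tray [43.7 -0.8] z 45.3 phi -38.69 gap 0.017359754446586453 F [-0.   1.5  1.3] t 15.4167
[314, 275, 32] tray [30.6 15. ] ahead 20.5 aside -0.3 val 121
```

>>> servo_tool(increments=[{"grip":0.8,"x":-7,"y":0,"z":0,"roll":0},{"grip":0.8,"x":-7,"y":0,"z":0,"roll":0},{"grip":0.8,"x":0,"y":0,"z":0,"roll":0},{"grip":0.8,"x":0,"y":0,"z":0,"roll":0}])

```text
clock: 15.8
tcp_pos: [0.6189, -0.1056, 0.0448]
orientation: [-0.0, 0.387, 0.922, 0.0]
wrist_force: [0.0, -0.4, 0.3]
finger_gap: 0.0169
grip_force: 0.0
```

```bash
python3 -c "
from h import *
rings('pics/w14.png')
im=cv2.imread('pics/w14.png');a=cv2.imread('pics/w13.png');b=cv2.imread('pics/w7.png')
cv2.imwrite('pics/cmp.png',np.hstack([x[190:400,190:440] for x in(b,a,im)]))"
```

```text
tray [ 53.5 -13.4] z 44.8 phi -38.62 gap 0.016922860227980046 F [ 0.  -0.4  0.3] t 15.8
[317, 231, 38] tray [30.2 17.1] ahead 38.4 aside 0.8 val 103
```

View pics/cmp.png

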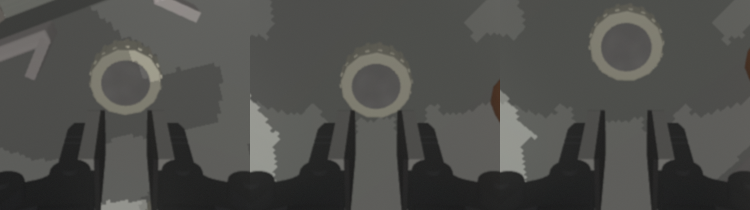

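The strip compares cap_a in contact (left), cap_c in contact (middle) and cap_c after I backed off (right). Cap_c lies flat and free, straight ahead of the fingers. I'll go on a little lower.

>>> servo_tool(increments=[{"grip":0.8,"x":5,"y":0.5,"z":1.5,"roll":0},{"grip":0.8,"x":4,"y":0,"z":0,"roll":0},{"grip":0.8,"x":4,"y":0,"z":0,"roll":0},{"grip":0.8,"x":4,"y":0,"z":0,"roll":0},{"grip":0.8,"x":4,"y":0,"z":0,"roll":0}])

```text
clock: 16.27
tcp_pos: [0.6036, -0.0891, 0.0438]
orientation: [-0.0, 0.386, 0.922, 0.0]
wrist_force: [-1.1, -0.8, -0.5]
finger_gap: 0.0171
grip_force: 0.0
```

>>> servo_tool(increments=[{"grip":0.8,"x":5,"y":-0.2,"z":0,"roll":0},{"grip":0.8,"x":5,"y":-0.2,"z":0,"roll":0},{"grip":0.8,"x":5,"y":-0.2,"z":0,"roll":0},{"grip":0.8,"x":5,"y":-0.2,"z":0,"roll":0},{"grip":0.8,"x":0,"y":0,"z":0,"roll":0}])

```text
clock: 16.68
tcp_pos: [0.5885, -0.0751, 0.0437]
orientation: [-0.0, 0.386, 0.922, 0.0]
wrist_force: [-0.4, -0.3, 0.2]
finger_gap: 0.0171
grip_force: 0.0
```

```bash
python3 -c "
from h import *
rings('pics/w15.png')"
```

```text
tray [26.4 20.1] z 43.7 phi -38.7 gap 0.017071300229360466 F [-0.4 -0.3  0.2] t 16.6833
[315, 273, 33] tray [13.  37.3] ahead 21.8 aside 0.3 val 122
```

>>> servo_tool(increments=[{"grip":0.8,"x":4,"y":0,"z":0,"roll":0},{"grip":0.8,"x":4,"y":0,"z":0,"roll":0},{"grip":0.8,"x":4.1,"y":-2.3,"z":0,"roll":6.4},{"grip":0.8,"x":4.1,"y":-2.3,"z":0,"roll":6.4},{"grip":0.8,"x":4.1,"y":-2.3,"z":0,"roll":6.4}])

```text
clock: 17.15
tcp_pos: [0.5707, -0.0648, 0.0437]
orientation: [-0.0, 0.537, 0.843, -0.0]
wrist_force: [-0.3, -0.2, 1.0]
finger_gap: 0.0169
grip_force: 0.1
```

>>> servo_tool(increments=[{"grip":0.8,"x":4.1,"y":-2.3,"z":0,"roll":6.4},{"grip":0.8,"x":4.1,"y":-2.3,"z":0,"roll":6.4},{"grip":0.8,"x":4.1,"y":-2.3,"z":0,"roll":6.4},{"grip":0.8,"x":0,"y":0,"z":0,"roll":0}])

```text
clock: 17.48
tcp_pos: [0.5596, -0.0549, 0.0436]
orientation: [-0.0, 0.669, 0.743, -0.0]
wrist_force: [0.4, 0.5, -0.5]
finger_gap: 0.017
grip_force: 0.0
```

```bash
python3 -c "
from h import *
rings('pics/w16.png')"
```

```text
tray [-0.2 43.1] z 43.6 phi -0.13 gap 0.017043029781502267 F [ 0.4  0.5 -0.5] t 17.4833
[315, 273, 33] tray [ 0.3 65.3] ahead 22.2 aside 0.6 val 121
```

Cap_c is centred at the gate. I'll push it 19 mm, retreat and lift.

>>> servo_tool(increments=[{"grip":0.8,"x":5,"y":0,"z":0,"roll":0},{"grip":0.8,"x":5,"y":0,"z":0,"roll":0},{"grip":0.8,"x":5,"y":0,"z":0,"roll":0},{"grip":0.8,"x":4,"y":0,"z":0,"roll":0},{"grip":0.8,"x":1,"y":0,"z":0,"roll":0}])

```text
clock: 17.95
tcp_pos: [0.5582, -0.0347, 0.0436]
orientation: [-0.0, 0.668, 0.744, 0.0]
wrist_force: [0.2, 0.1, -0.2]
finger_gap: 0.017
grip_force: 0.0
```

>>> servo_tool(increments=[{"grip":0.8,"x":0,"y":0,"z":0,"roll":0},{"grip":0.8,"x":-10,"y":0,"z":0,"roll":0},{"grip":0.8,"x":-15,"y":0,"z":0,"roll":0},{"grip":0.8,"x":0,"y":0,"z":-40,"roll":0},{"grip":0.8,"x":0,"y":0,"z":-40,"roll":0}])

```text
clock: 18.37
tcp_pos: [0.5587, -0.0615, 0.1219]
orientation: [-0.003, 0.669, 0.743, -0.002]
wrist_force: [1.2, -0.6, -0.0]
finger_gap: 0.017
grip_force: 0.0
```

>>> servo_tool(increments=[{"grip":0.8,"x":0,"y":0,"z":-40,"roll":0},{"grip":0.8,"x":0,"y":0,"z":-40,"roll":0},{"grip":0.8,"x":0,"y":0,"z":-40,"roll":0},{"grip":0.8,"x":0,"y":0,"z":-30,"roll":0},{"grip":0.8,"x":0,"y":0,"z":0,"roll":0}])

```text
clock: 18.78
tcp_pos: [0.5639, -0.0622, 0.2813]
orientation: [0.005, 0.668, 0.744, 0.003]
wrist_force: [0.6, 0.3, -1.0]
finger_gap: 0.0174
grip_force: 0.0
```

```bash
python3 -c "
from h import *
s=env.get_state();where(s)
im=np.ascontiguousarray(env.read_camera('wrist')[:,:,::-1]);cv2.imwrite('pics/fin.png',im)
from scipy.spatial.transform import Rotation as R
w,x,y,z=s['orientation'];T=np.eye(4);T[:3,:3]=R.from_quat([x,y,z,w]).as_matrix();T[:3,3]=s['tcp_pos'];c=env.get_calibration('wrist');Ti=np.linalg.inv(T@c['tool_from_camera']);f=240/np.tan(np.radians(c['vertical_fov'])/2)
def px(p,z):
  q=Ti@np.r_[TR@(np.array(p)/1000)+TT,z,1];return (q[:2]/q[2]*f+[c['cx'],c['cy']])
g=cv2.cvtColor(im,cv2.COLOR_BGR2GRAY);hsv=cv2.cvtColor(im,cv2.COLOR_BGR2HSV)
# rectified maps in tray coords, 4 mm/char: slot floor top of caps z=.019, deck z=.078
def rect(x0,x1,y0,y1,z):
  src=np.float32([px(p,z) for p in((x0,y1),(x1,y1),(x1,y0),(x0,y0))]);W,H=(x1-x0),(y1-y0)
  return cv2.warpPerspective(g,cv2.getPerspectiveTransform(src,np.float32([[0,0],[W,0],[W,H],[0,H]])),(W,H))
S=rect(-60,60,80,120,.019);print('slot');print('\n'.join(' '.join('%3d'%v for v in r) for r in cv2.resize(S,(30,10),interpolation=cv2.INTER_AREA)))
D=rect(-70,70,-40,80,.065);print('deck');print('\n'.join(' '.join('%3d'%v for v in r) for r in cv2.resize(D,(20,17),interpolation=cv2.INTER_AREA)))
for n,uv,zz in(('vialtop',px((84,47),.11),0),('stopper',px((-86,53),.093),0)):print(n,uv.round(),im[int(uv[1]),int(uv[0])])
"
```

```text
tray [ 3.3 35.4] z 281.3 phi -0.24 gap 0.017449271785128277 F [ 0.6  0.3 -1. ] t 18.7833
slot
 86  89  89  89  89  89  90  93  98  92  91  94  96 102 116 131 132 114 112 112 113 113 114 114 114 116 106 103 103  96
 86  91  92  91  91  91  91  92  92  92  92  92  99 108 113 127 182 163 121 117 139 128 133 145 143 135 114 124 124 100
 85  90  91  90  90  90  90  90  90  90  90  91 105 109 110 112 134 136 139 113 140 176 177 177 177 175 158 155 154 114
 84  89  89  89  89  89  90  90  90  90  90  93 108 108 109 112 132 134 129 110 113 125 163 166 172 172 154 151 150 114
 85  89  89  89  89  89  89  89  89  89  90  95 107 108 108 116 133 133 130 112 111 111 113 115 140 164 157 154 154 117
 86  89  89  88  88  88  88  88  89  89  89  93 106 107 107 116 132 132 126 111 111 111 111 112 112 115 106 126 148 111
 82  87  87  87  86  87  87  87  87  87  87  95 105 106 107 114 131 130 118 103  98 100 100 105 104  99  93  93 100  95
 82  86  86  86  86  86  86  86  87  87  87  94 106 113 110 114 126 128 109  89  89  89  90  90  91  91  92  92  92  82
 82  87  86  86  86  86  87  87  87  86  87  9
[... 923 characters left out ...]
 93  81  81  81  81  80  80  80  80  80  80  80  80  80  80  80  80  81  81
134 133 123 105  87  81  81  81  81  81  80  81  80  80  80  80  80  80  80  81
134 133 133 133 131 119 101  88  81  81  81  81  81  81  81  80  81  81  81  81
133 133 133 133 132 132 132 129 115  97  85  81  81  81  81  81  81  81  81  81
133 133 132 132 132 132 132 131 131 131 127 116 114 103  92  83  81  81  81  82
132 132 132 131 131 131 131 131 131 131 130 130 129 128 128 118 111  94  89  82
132 131 131 131 131 131 131 130 130 130 130 130 129 129 128 127 127 126 125 116
131 131 130 130 130 130 130 130 130 130 130 129 129 128 128 127 127 126 126 125
vialtop [403. 193.] [118 131 133]
stopper [216. 183.] [45 48 48]
```

```bash
python3 -c "
from workcell import env
print(env.get_state()['qvel'].round(3));print(env.hand_in())"
```

```text
[ 0.005  0.037 -0.1   -0.045  0.001  0.002]
the job is handed in; nothing more can be done
None
```

I swept all three white caps through the gate one at a time (a, b, c) without gripping any. The last camera check showed the swept part of the deck empty, objects piled in the slot (not counted) and the arm lifted clear at 18.8 s. I then handed the job in; no verdict came back.

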